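# Find the parts case that rattles and hold it out

## Robot

A 7-joint arm with a two-finger parallel gripper is mounted at the origin on a cart in front of the work surface, level with it; the furniture and walls round the work are solid. World frame = base frame: x ahead of the robot, y to its left, z up, the work surface at z = 0. Lengths are in m, angles in rad, forces in N, time in s.
With the tool pointing down it reaches from about 0.425 to 0.925 m from the base axis. Payload 6.8 kg.
Tool frame: the origin (TCP) lies on the centre line of the jaws, within the pads' length; the fingertips stand 11 mm ahead of it and the grasp point (between the pads) lies 8 mm behind it; z points along the fingers, y is the direction in which the jaws open and shut (so a half turn about z gives the same grasp; the last joint's range is limited). The gripper opens to 85 mm and grips with 20 to 120 N. Pads are 22 mm wide; open, the fingers measure 114 mm over their backs; the gripper's body (76 mm by 85 mm) begins 54 mm behind the grasp point. The pads swing forward as they close: fully open they stand 13 mm farther back than shut.
Start: joints at [-1.355, 0.477, 0.022, 1.555, -0.011, 1.109, -0.083], TCP at [0.215, 0.64, 0.242] pointing down, gripper open.
Joint ranges: [-2.96, 2.96], [-0.34, 2.1], [-1.41, 1.46], [0.24, 2.44], [-1.37, 4.51], [0.17, 1.92], [-2.96, 2.96]. Speed limits (rad/s): [2.39, 2.39, 3.14, 3.14, 3.14, 3.14, 3.14].

## Interface

Orientations are given as a rotation vector (axis times angle).
In Python, from bench import r gives the robot as it stands.
- The arm moves only by the tool send_rows, never from a script. Its argument "deltas" is a list of rows, each a list of 7 numbers: the opening, from 0 (shut) to 1 (fully open), then the shift along the tool's x, y, z as a fraction of full scale, then the turn, a rotation vector about the tool's x, y, z as a fraction of full scale. In form: [[hand, x, y, z, ax, ay, az], ...]. A call has 1 to 20 rows; each row is the pose to reach, as a shift and turn from the pose commanded when the call began, along the tool's axes at that moment, turning the shorter way round; what a row does not reach only later rows make up. Full scale, the value 1, is 150 mm for a shift and 180 degrees for a turn. A row lasts 1/12 s, in which the tool goes at most 41.7 mm and 7.16 degrees, less where a joint would pass 70% of its speed; a pose out of reach is approached as far as the arm can. A call with a number of a shift or a turn outside -1 to 1 is refused whole. A call with a gripper value outside its range is refused whole. The fingers move at their own pace and stop on an object; "squeeze" is the grip in N (left out, the last holds). Time passes only in rows, so rows that repeat a pose let the fingers close. It gives the time, the measured TCP pose, the force and the opening at its end, in the units of the state.
- r.get_obs(): the state, without advancing time (a new reading comes with each control period).
- r.grab_frame(name): name is "scene" or "top"; returns a dict with "pixels" (384x512x3 uint8, red, green, blue), "camera_matrix" (3x3 intrinsics, pixels), "dist_coeffs" ([k1, k2, p1, p2, k3] as OpenCV has them; the pictures are not rectified), "rvec" (rotation vector, rad) and "tvec" (3), from world to camera coordinates, as OpenCV has them. Camera axes: x right, y down, z forward; pixel columns grow to the right and rows downward; lengths in m; the calibration is good to about 2 mm. A picture is of the moment at which its call begins. There is no depth.
- r.hand_in(): hands the job in, once; it reports no verdict.
The state is a dict: "clock": time; "joints": joint angles; "qvel": joint speeds; "tau": joint torques, N m; "tcp_pos": TCP position; "orientation": TCP orientation; "contact_force": force on the tool from outside, world axes, zero at the start; "moment": the same for the moment, N m; "grip_width": finger opening in m.
Only numpy, scipy, OpenCV 4.12 (cv2) and the standard library are available. Lean on these libraries where they do the work, as an engineer would, in place of code of your own. Each camera call takes 0.05 s, during which the arm holds its last target. There are 200 camera calls.

## Task

One of the three identical sealed parts cases was packed badly and has a loose steel ball rolling in it; the other two are packed tight. Lift the cases one at a time, shake or rock them briskly lengthwise above the bench to find the one that rattles, and set each sound case back down, lid up, where it lay. Finish holding the rattling case in the gripper, level and still, at least 10 cm above the middle of the small orange-rimmed round mat: do not put it down or let go, and do not disturb the padlock, the collet or the lock cylinder.

Things in the scene. Friction and masses are not known exactly. Their poses are not given: they have to be found in the camera images.
- case_a: sealed parts case, grey, blue lid, 120x50x50 mm, 0.43 kg; the three look alike and lie in a row. Origin: centre of the underside; x along its length, z up. Grip across the 50 mm width, mid-length, half height. In one, a 0.23 kg steel ball rolls 74 mm end to end when shaken or rocked 0.2 rad, stays there if levelled gently, and shifts the balance by about 0.1 N m; the others are packed tight
- case_b: sealed parts case, grey, blue lid, 120x50x50 mm, 0.43 kg; the three look alike and lie in a row. Origin: centre of the underside; x along its length, z up. Grip across the 50 mm width, mid-length, half height. In one, a 0.23 kg steel ball rolls 74 mm end to end when shaken or rocked 0.2 rad, stays there if levelled gently, and shifts the balance by about 0.1 N m; the others are packed tight
- case_c: sealed parts case, grey, blue lid, 120x50x50 mm, 0.43 kg; the three look alike and lie in a row. Origin: centre of the underside; x along its length, z up. Grip across the 50 mm width, mid-length, half height. In one, a 0.23 kg steel ball rolls 74 mm end to end when shaken or rocked 0.2 rad, stays there if levelled gently, and shifts the balance by about 0.1 N m; the others are packed tight
- pad: dark rubber pad fixed to the bench, 150 x 320 x 2.5 mm, on which the cases lie; their x axes run along its x axis. Origin: centre of its underside
- splash_plate: tall upright sheet-metal plate, part of the furniture, 430 mm wide along y and 250 mm high, left of the cases: go round or over it. Origin: middle of its foot
- far_mill: tall key-milling machine, furniture behind the upright plate and left of the tool box, its right side at about y = 0.1, up to 0.4 m high: an elbow or wrist may strike it, so shake clear of it. Origin: centre of its foot
- tool_crowd: open steel tool box full of long tools, furniture, reaching about 0.13 m either way along x, y from 0.03 m right to 0.08 m left of its origin (on the bench), rim 0.1 m high, tools up to about 0.3 m: keep clear
- mat: thin round cork mat with an orange rim, 80 mm across, 4 mm thick, fixed to the bench farther from the robot than the cases. Origin: its centre, on the bench top; z up
- brass_padlock: small brass padlock lying on the bench, 66x42x15 mm, a bystander; origin at the centre of its underside
- collet: dark spindle collet standing upright, 21 mm across and 48 mm tall, a bystander that tips easily; origin at the centre of its underside
- cylinder_lock: silver double lock cylinder lying on the bench, 41x65x17 mm, a bystander; origin at the centre of its underside
Things that resemble listed ones, but are neither listed nor needed, are in the scene too. There is more than one size of the mat; the job needs the largest.

How it is judged:
On the way:
1. the rattling case is shaken in the air: underside more than 20 mm above the bench and moving faster than 0.15 m/s or turning faster than 0.5 rad/s (((distance between ball_center and case_a below 0.07 m and height (world z) of case_a above 0.02 m and (linear speed of case_a above 0.15 m/s or angular speed of case_a above 0.5 rad/s)) or (distance between ball_center and case_b below 0.07 m and height (world z) of case_b above 0.02 m and (linear speed of case_b above 0.15 m/s or angular speed of case_b above 0.5 rad/s)) or (distance between ball_center and case_c below 0.07 m and height (world z) of case_c above 0.02 m and (linear speed of case_c above 0.15 m/s or angular speed of case_c above 0.5 rad/s)))).
At the end, for the whole second after the job is handed in: the rattling case is held by the fingers, underside over 80 mm above the bench, within 40 mm of the mat's centre (horizontally), level to 0.25 rad, slower than 0.05 m/s; the other cases lie lid up (0.1 rad), still and untouched, within 40 mm of where they started (((distance between ball_center and case_a below 0.07 m and height (world z) of case_a above 0.08 m and horizontal distance between case_a and mat below 0.04 m and angle between case_a's own z axis and vertical below 0.25 rad and contact force between case_a and the fingers above 1 N and linear speed of case_a below 0.05 m/s and distance of each of case_b, case_c from where it was at the start of the episode below 0.04 m and angle between each of case_b, case_c's own z axis and vertical below 0.1 rad and contact force between each of case_b, case_c and the arm below 0.2 N and contact force between each of case_b, case_c and case_a below 0.2 N and linear speed of each of case_b, case_c below 0.02 m/s) or (distance between ball_center and case_b below 0.07 m and height (world z) of case_b above 0.08 m and horizontal distance between case_b and mat below 0.04 m and angle between case_b's own z axis and vertical below 0.25 rad and contact force between case_b and the fingers above 1 N and linear speed of case_b below 0.05 m/s and distance of each of case_a, case_c from where it was at the start of the episode below 0.04 m and angle between each of case_a, case_c's own z axis and vertical below 0.1 rad and contact force between each of case_a, case_c and the arm below 0.2 N and contact force between each of case_a, case_c and case_b below 0.2 N and linear speed of each of case_a, case_c below 0.02 m/s) or (distance between ball_center and case_c below 0.07 m and height (world z) of case_c above 0.08 m and horizontal distance between case_c and mat below 0.04 m and angle between case_c's own z axis and vertical below 0.25 rad and contact force between case_c and the fingers above 1 N and linear speed of case_c below 0.05 m/s and distance of each of case_a, case_b from where it was at the start of the episode below 0.04 m and angle between each of case_a, case_b's own z axis and vertical below 0.1 rad and contact force between each of case_a, case_b and the arm below 0.2 N and contact force between each of case_a, case_b and case_c below 0.2 N and linear speed of each of case_a, case_b below 0.02 m/s))); the arm keeps its last pose, push and grip.
It fails at once if the padlock was pushed more than 20 mm or tipped over (distance of brass_padlock from where it was at the start of the episode above 0.02 m or angle between brass_padlock's own z axis and vertical above 0.6 rad).
It fails at once if the collet was pushed more than 20 mm or tipped over (distance of collet from where it was at the start of the episode above 0.02 m or angle between collet's own z axis and vertical above 0.6 rad).
It fails at once if the lock cylinder was pushed more than 20 mm or tipped over (distance of cylinder_lock from where it was at the start of the episode above 0.02 m or angle between cylinder_lock's own z axis and vertical above 0.6 rad).
It also fails if it takes over 72 s, if anything falls off the work surface, if the arm or the gripper's body presses on something with over 40 N, if the wrist force passes 120 N, or if a joint passes its speed limit or range.

## Working session

There is one attempt and no reset: what is moved stays moved. The work goes in short steps, Python scripts to look and compute and a tool call to move; the robot and the scene stay as the last step left them, time stands still between calls to the robot, and variables do not carry over. Pictures are saved under pics/ and viewed, about 8 in all and at most 12, crops included, and the job is handed in when it is done.

Besides the shell and the picture viewer there is one more tool, called after "Request:" as a command line: name --pt "numbers of a row" for each row, then --argument value for the rest. send_rows: Moves the arm, as the interface text tells. Shift numbers are shares of 150 mm and turn numbers shares of 180 degrees, none past 1 either way. Its arguments: {"type":"object","properties":{"deltas":{"type":"array","items":{"type":"array","items":{"type":"number"}}},"squeeze":{"type":"number"}},"required":["deltas"]}

```bash
mkdir -p pics; ls; python3 - <<'E'
from bench import r
import cv2,pickle
o=r.get_obs(); print(o)
F={}
for n in("scene","top"):
    f=r.grab_frame(n);F[n]=f
    cv2.imwrite(f"pics/{n}0.png",f["pixels"][:,:,::-1])
    print(n,f["camera_matrix"],f["dist_coeffs"],f["rvec"],f["tvec"])
pickle.dump(F,open("f0.pkl","wb"))
E
```

```text
pics
{'clock': 0.0, 'joints': array([-1.35509243,  0.47778775,  0.02234016,  1.55643326, -0.01152874,
        1.1093046 , -0.08309749]), 'qvel': array([ 4.67628011e-04,  1.51734712e-04,  6.66716783e-05,  9.09770307e-04,
       -5.44657791e-04,  1.20462601e-03, -9.46680854e-05]), 'tau': array([ 2.47693833e-04, -5.96447468e+01,  1.60791434e+00, -2.81201237e+01,
        1.24399815e-02,  9.36288794e-03, -1.64868482e-05]), 'tcp_pos': array([0.214593  , 0.63938454, 0.24134166]), 'orientation': array([-5.06363809e-01, -3.10032876e+00,  2.82071220e-03]), 'contact_force': array([ 0.61009155, -0.17697017, -0.14224097]), 'moment': array([-0.05508264, -0.03268301,  0.06662905]), 'grip_width': 0.0852411743590128}
scene [[354.39627358   0.         254.29466982]
 [  0.         354.39627358 190.40608985]
 [  0.           0.           1.        ]] [-0.02017753  0.          0.          0.          0.        ] [ 2.32191248 -1.06328287  0.3373748 ] [-0.39061605  0.36238118  0.7692372 ]
top [[457.41926128   0.         261.88157776]
 [  0.         457.41926128 192.19681474]
 [  0.           0.           1.        ]] [0.03020226 0.         0.         0.         0.        ] [ 2.10149487 -1.92907582  0.34583424] [-0.09056254  0.55432791  1.10604662]
```

View pics/scene0.png

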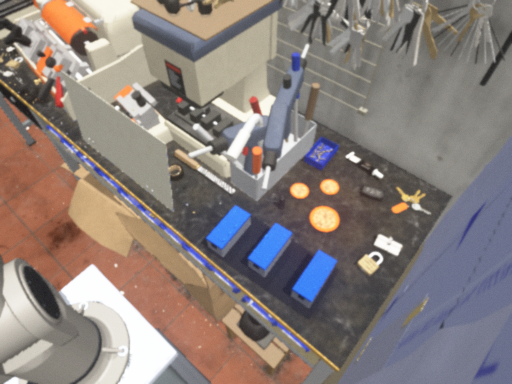

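View pics/top0.png

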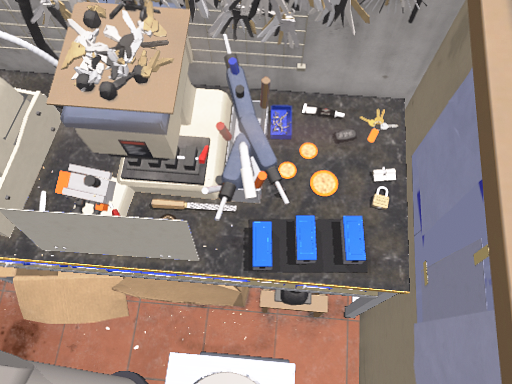

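The scene view shows three blue lids at about (230,228), (270,248) and (315,277), and the largest orange mat at (324,218). In the top view the lids are at (262,245), (305,239) and (353,239). Three orange discs are at (324,183), (287,170) and (308,151), and the first looks largest. I'll measure these now.

```bash
cat > h.py <<'E'
import numpy as np,cv2
from scipy.spatial.transform import Rotation as R
def ray(f,uv,z):
    p=cv2.undistortPoints(np.array(uv,float).reshape(-1,1,2),f["camera_matrix"],f["dist_coeffs"])[:,0]
    M=R.from_rotvec(np.ravel(f["rvec"])).as_matrix(); c=-M.T@np.ravel(f["tvec"])
    d=np.c_[p,np.ones(len(p))]@M
    return c+d*((z-c[2])/d[:,2])[:,None]
def blobs(f,lo,hi,amin):
    h=cv2.cvtColor(f["pixels"],cv2.COLOR_RGB2HSV)
    m=cv2.inRange(h,lo,hi)
    cs,_=cv2.findContours(m,cv2.RETR_EXTERNAL,cv2.CHAIN_APPROX_NONE)
    return [c for c in cs if cv2.contourArea(c)>amin]
def proj(f,P): return cv2.projectPoints(np.array(P,float).reshape(-1,1,3),f["rvec"],f["tvec"],f["camera_matrix"],f["dist_coeffs"])[0][:,0]
E
python3 - <<'E'
from h import *; import pickle
F=pickle.load(open("f0.pkl","rb"))
for n,f in F.items():
    M=R.from_rotvec(np.ravel(f["rvec"])).as_matrix();print(n,"cam",-M.T@np.ravel(f["tvec"]))
    for nm,lo,hi,z,a in(("lid",(105,150,120),(120,255,255),.0525,250),("mat",(5,120,150),(20,255,255),.004,60)):
        for c in blobs(f,lo,hi,a):
            P=ray(f,c[:,0],z)[:,:2]; (cx,cy),wh,an=cv2.minAreaRect((P*1000).astype(np.float32))
            print(n,nm,c[:,0].mean(0).round(),"centre mm",round(cx),round(cy),np.round(wh),round(an,1))
f=F["top"]
t=[(380,197),(384,174),(245,222),(370,220),(368,270),(245,270),(410,290),(406,100),(195,258),(285,203),(220,217)]
print(np.c_[t,ray(f,t,0)[:,:2].round(3)])
t=[(381,245),(371,265),(280,200)]
print(np.c_[t,ray(F["scene"],t,0.01)[:,:2].round(3)])
im=cv2.resize(f["pixels"][80:290,170:430,::-1],None,fx=3,fy=2.8,interpolation=cv2.INTER_CUBIC);cv2.imwrite("pics/crop1.png",im)
g=F["scene"]["pixels"][130:310,180:440,::-1];cv2.imwrite("pics/crop2.png",cv2.resize(g,None,fx=3,fy=3,interpolation=cv2.INTER_CUBIC))
E
```

```text
scene cam [ 0.14109341 -0.39827633  0.83492245]
scene lid [314. 275.] centre mm 474 -292 [122.  53.] 5.3
scene lid [269. 246.] centre mm 464 -165 [124.  54.] 5.4
scene lid [228. 227.] centre mm 437 -51 [123.  54.] 5.6
scene mat [295. 371.] centre mm 286 -383 [38. 56.] 89.7
scene mat [241. 373.] centre mm 216 -288 [ 54. 115.] 40.9
scene mat [203. 339.] centre mm 203 -181 [147.  85.] 88.4
scene mat [175. 301.] centre mm 224 -72 [34. 55.] 7.9
scene mat [ 60. 280.] centre mm 73 180 [36. 39.] 2.7
scene mat [111. 268.] centre mm 177 110 [86. 43.] 81.0
scene mat [ 84. 261.] centre mm 137 175 [51. 81.] 84.3
scene mat [ 75. 246.] centre mm 145 230 [100.  59.] 13.9
scene mat [324. 218.] centre mm 643 -211 [86. 82.] 33.0
scene mat [399. 207.] centre mm 809 -351 [23. 51.] 68.3
scene mat [ 21. 244.] centre mm 47 361 [314.  88.] 90.0
scene mat [299. 190.] centre mm 676 -104 [57. 55.] 37.5
scene mat [329. 186.] centre mm 743 -162 [54. 57.] 40.7
scene mat [ 42. 200.] centre mm 171 430 [148. 147.] 0.1
scene mat [256. 159.] centre mm 684 66 [109.  28.] 40.7
scene mat [ 43. 146.] centre mm 278 625 [228
[... 1369 characters left out ...]
08. 150.] centre mm 741 -164 [53. 53.] 3.3
top mat [372. 135.] centre mm 807 -354 [21. 50.] 67.0
[[ 3.80e+02  1.97e+02  6.12e-01 -3.76e-01]
 [ 3.84e+02  1.74e+02  6.84e-01 -3.88e-01]
 [ 2.45e+02  2.22e+02  5.05e-01  0.00e+00]
 [ 3.70e+02  2.20e+02  5.40e-01 -3.48e-01]
 [ 3.68e+02  2.70e+02  3.99e-01 -3.43e-01]
 [ 2.45e+02  2.70e+02  3.70e-01 -1.30e-02]
 [ 4.10e+02  2.90e+02  3.56e-01 -4.53e-01]
 [ 4.06e+02  1.00e+02  9.39e-01 -4.57e-01]
 [ 1.95e+02  2.58e+02  3.92e-01  1.26e-01]
 [ 2.85e+02  2.03e+02  5.71e-01 -1.08e-01]
 [ 2.20e+02  2.17e+02  5.13e-01  7.20e-02]]
[[ 3.81e+02  2.45e+02  6.69e-01 -3.71e-01]
 [ 3.71e+02  2.65e+02  6.03e-01 -3.79e-01]
 [ 2.80e+02  2.00e+02  6.09e-01 -8.60e-02]]
```

View pics/crop1.png

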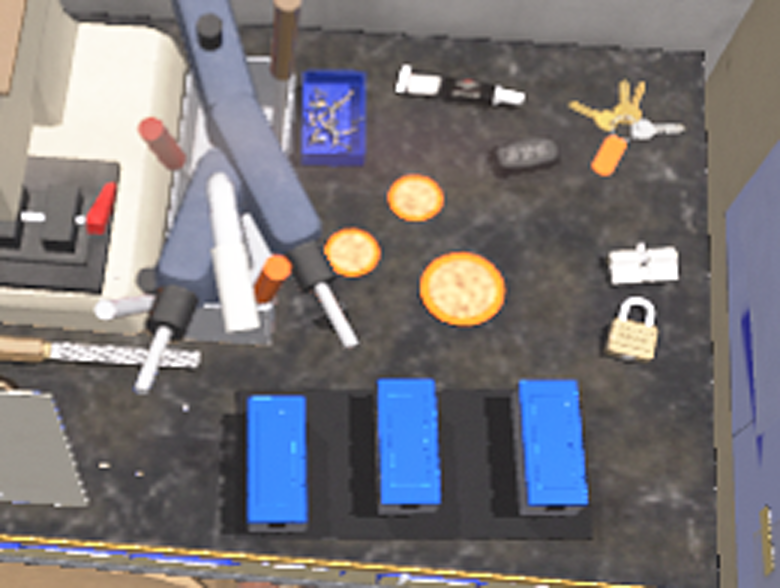

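View pics/crop2.png

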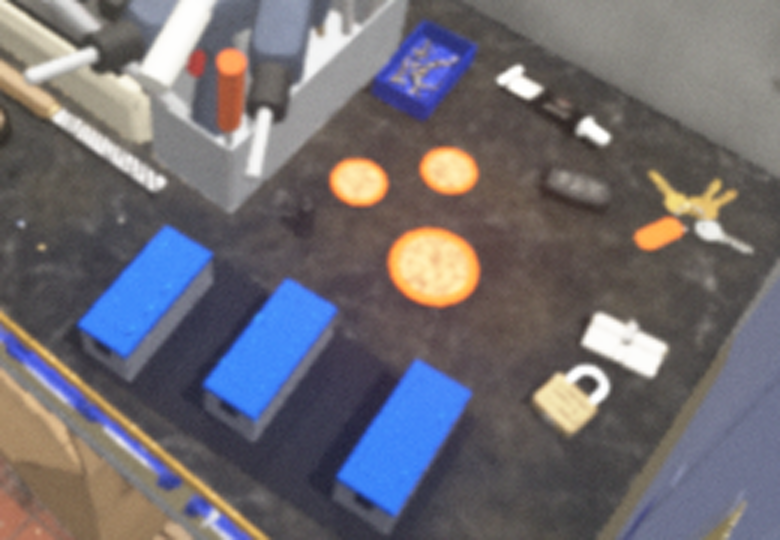

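The crop supports the choice. Of the three orange discs in the top view, (324,183) spans about 80 mm, while (287,170) and (308,151) span about 53 mm. The mat is therefore at (0.642, -0.213).

- **Cases, x/y in m, yaw about 5.3°:** left (0.436, -0.052), middle (0.463, -0.167), right (0.472, -0.293).
- **Bystanders:** the dark collet is at scene (280,203), about (0.61, -0.09). The padlock and lock cylinder are near y = -0.38.

Next I'll write a chaining planner for the move calls.

```bash
cat > plan.py <<'E'
# usage: plan(start_pos,start_yaw,[(x,y,z,yaw_deg),...]) tool pointing down; prints per-call shares & rows
from h import *
def plan(p,yaw,W):
    p=np.array(p,float)
    for w in W:
        a=np.radians(yaw); ex=np.array([np.cos(a),np.sin(a),0]);ey=np.array([np.sin(a),-np.cos(a),0]);ez=np.array([0,0,-1.])
        d=np.array(w[:3])-p; s=np.round([d@ex/.15,d@ey/.15,d@ez/.15],3); t=round(-(w[3]-yaw)/180,4)
        s0=s*.15; p=p+s0[0]*ex+s0[1]*ey+s0[2]*ez; yaw-=t*180
        print(w,"shares",s,"az",t,"rows>=",np.ceil(max(np.linalg.norm(s0)/.0417,abs(t)*180/7.16)), "BAD" if abs(s).max()>1 else "")
E
python3 - <<'E'
from plan import *; import pickle
F=pickle.load(open("f0.pkl","rb"));f=F["top"]
print(ray(f,[(50,105),(180,107),(190,10)],.4)[:,:2].round(3), ray(f,[(5,211),(190,221)],.25)[:,:2].round(3))
from bench import r
o=r.get_obs(); m=R.from_rotvec(o["orientation"]).as_matrix();print(m.round(3))
yaw=np.degrees(np.arctan2(m[1,0],m[0,0]))
plan(o["tcp_pos"],yaw,[(.22,.50,.37,115),(.30,.36,.37,70),(.36,.21,.37,30),(.42,.04,.37,5.3),(.463,-.10,.30,5.3),(.463,-.167,.17,5.3),(.463,-.167,.022,5.3)])
E
```

```text
[[0.604 0.401]
 [0.622 0.132]
 [0.874 0.147]] [[0.411 0.521]
 [0.422 0.106]]
[[-0.948  0.318 -0.   ]
 [ 0.318  0.948 -0.002]
 [-0.    -0.002 -1.   ]]
(0.22, 0.5, 0.37, 115) shares [-0.33  -0.87  -0.857] az 0.258 rows>= 7.0 
(0.3, 0.36, 0.37, 70) shares [-1.071  0.089 -0.   ] az 0.25 rows>= 7.0 BAD
(0.36, 0.21, 0.37, 30) shares [-0.803  0.718 -0.   ] az 0.2223 rows>= 6.0 
(0.42, 0.04, 0.37, 5.3) shares [-0.22   1.181 -0.   ] az 0.1372 rows>= 5.0 BAD
(0.463, -0.1, 0.3, 5.3) shares [0.199 0.956 0.467] az -0.0 rows>= 4.0 
(0.463, -0.167, 0.17, 5.3) shares [-0.041  0.445  0.866] az -0.0 rows>= 4.0 
(0.463, -0.167, 0.022, 5.3) shares [-0.     0.     0.987] az -0.0 rows>= 4.0
```

Request:
send_rows --pt "1 -0.33 -0.87 -0.86 0 0 0.26" --pt "1 -0.33 -0.87 -0.86 0 0 0.26" --pt "1 -0.33 -0.87 -0.86 0 0 0.26" --pt "1 -0.33 -0.87 -0.86 0 0 0.26" --pt "1 -0.33 -0.87 -0.86 0 0 0.26" --pt "1 -0.33 -0.87 -0.86 0 0 0.26" --pt "1 -0.33 -0.87 -0.86 0 0 0.26" --squeeze 70

```text
clock: 0.68
tcp_pos: [0.2208, 0.4997, 0.373]
orientation: [-1.706, -2.637, -0.004]
contact_force: [1.3, 0.2, -0.2]
grip_width: 0.0855
```

Request:
send_rows --pt "1 -1 0.09 0 0 0 0.25" --pt "1 -1 0.09 0 0 0 0.25" --pt "1 -1 0.09 0 0 0 0.25" --pt "1 -1 0.09 0 0 0 0.25" --pt "1 -1 0.09 0 0 0 0.25" --pt "1 -1 0.09 0 0 0 0.25" --pt "1 -1 0.09 0 0 0 0.25"

```text
clock: 1.27
tcp_pos: [0.2952, 0.3689, 0.3712]
orientation: [-2.586, -1.784, 0.0]
contact_force: [-0.7, 0.9, 0.7]
grip_width: 0.0855
```

```bash
python3 - <<'E'
from plan import *
from bench import r
o=r.get_obs(); m=R.from_rotvec(o["orientation"]).as_matrix()
yaw=np.degrees(np.arctan2(m[1,0],m[0,0]));print(o["tcp_pos"],yaw,o["joints"].round(2))
plan(o["tcp_pos"],yaw,[(.36,.225,.37,30),(.42,.085,.37,5.3),(.463,-.06,.30,5.3),(.463,-.167,.17,5.3),(.463,-.167,.022,5.3)])
E
```

```text
[0.29523026 0.36892449 0.37117322] 69.19226948307585 [-1.31  0.02  0.29  1.86 -0.01  1.27 -1.38]
(0.36, 0.225, 0.37, 30) shares [-0.744  0.744  0.008] az 0.2177 rows>= 6.0 
(0.42, 0.085, 0.37, 5.3) shares [-0.12   1.008 -0.   ] az 0.1373 rows>= 4.0 BAD
(0.463, -0.06, 0.3, 5.3) shares [0.197 0.989 0.466] az -0.0 rows>= 4.0 
(0.463, -0.167, 0.17, 5.3) shares [-0.066  0.71   0.867] az -0.0 rows>= 5.0 
(0.463, -0.167, 0.022, 5.3) shares [-0.     0.     0.987] az -0.0 rows>= 4.0
```

Request:
send_rows --pt "1 -0.74 0.74 0 0 0 0.218" --pt "1 -0.74 0.74 0 0 0 0.218" --pt "1 -0.74 0.74 0 0 0 0.218" --pt "1 -0.74 0.74 0 0 0 0.218" --pt "1 -0.74 0.74 0 0 0 0.218" --pt "1 -0.74 0.74 0 0 0 0.218" --pt "1 -0.74 0.74 0 0 0 0.218"

```text
clock: 1.85
tcp_pos: [0.3605, 0.2263, 0.3711]
orientation: [-3.033, -0.818, 0.001]
contact_force: [0.4, 1.1, -0.0]
grip_width: 0.0854
```

Request:
send_rows --pt "1 -0.12 1 0 0 0 0.137" --pt "1 -0.12 1 0 0 0 0.137" --pt "1 -0.12 1 0 0 0 0.137" --pt "1 -0.12 1 0 0 0 0.137" --pt "1 -0.12 1 0 0 0 0.137"

```text
clock: 2.27
tcp_pos: [0.4224, 0.0832, 0.3714]
orientation: [3.138, 0.144, 0.001]
contact_force: [0.2, 0.3, -0.4]
grip_width: 0.0851
```

Request:
send_rows --pt "1 0.2 0.99 0.47 0 0 0" --pt "1 0.2 0.99 0.47 0 0 0" --pt "1 0.2 0.99 0.47 0 0 0" --pt "1 0.2 0.99 0.47 0 0 0" --pt "1 0.2 0.99 0.47 0 0 0"

```text
clock: 2.68
tcp_pos: [0.4647, -0.062, 0.2983]
orientation: [3.134, 0.151, -0.005]
contact_force: [-0.1, 0.3, 0.5]
grip_width: 0.0854
```

```bash
cat > st.py <<'E'
from plan import *
from bench import r
def st():
    o=r.get_obs(); m=R.from_rotvec(o["orientation"]).as_matrix()
    yaw=np.degrees(np.arctan2(m[1,0],m[0,0]));print(round(o["clock"],2),o["tcp_pos"].round(4),"yaw",round(yaw,2),"tilt",np.degrees(np.arccos(-m[2,2])).round(2),"q",o["joints"].round(2),"F",o["contact_force"].round(2),"M",o["moment"].round(3),"w",round(o["grip_width"],4))
    ex=m[:,0]; print("moment in tool axes",(m.T@o["moment"]).round(3))
    return o["tcp_pos"],yaw
E
python3 - <<'E'
from st import *
p,y=st()
plan(p,y,[(.463,-.167,.17,5.3),(.463,-.167,.022,5.3)])
E
```

```text
2.68 [ 0.4647 -0.062   0.2983] yaw 5.52 tilt 0.29 q [-0.79  0.07  0.84  2.   -0.05  1.1  -1.4 ] F [-0.08  0.27  0.52] M [-0.064  0.06  -0.028] w 0.0854
moment in tool axes [-0.058 -0.066  0.028]
(0.463, -0.167, 0.17, 5.3) shares [-0.078  0.695  0.856] az 0.0012 rows>= 4.0 
(0.463, -0.167, 0.022, 5.3) shares [-0.     0.     0.986] az 0.0 rows>= 4.0
```

Request:
send_rows --pt "1 -0.08 0.7 0.86 0 0 0" --pt "1 -0.08 0.7 0.86 0 0 0" --pt "1 -0.08 0.7 0.86 0 0 0" --pt "1 -0.08 0.7 0.86 0 0 0" --pt "1 -0.08 0.7 0.86 0 0 0" --pt "1 -0.08 0.7 0.86 0 0 0" --pt "1 -0.08 0.7 0.86 0 0 0"

```text
clock: 3.27
tcp_pos: [0.4645, -0.161, 0.1718]
orientation: [-3.137, -0.161, 0.001]
contact_force: [0.6, 0.4, 0.8]
grip_width: 0.0856
```

```bash
python3 - <<'E'
from st import *
p,y=st()
plan(p,y,[(.463,-.167,.022,5.3)])
f=r.grab_frame("top")
for c in blobs(f,(105,150,120),(120,255,255),100):
    P=ray(f,c[:,0],.0525)[:,:2]; print(P.mean(0).round(3),cv2.contourArea(c))
cv2.imwrite("pics/b1.png",cv2.resize(f["pixels"][130:300,220:400,::-1],None,fx=3,fy=3))
E
```

```text
3.27 [ 0.4645 -0.161   0.1718] yaw 5.86 tilt 0.04 q [-0.46  0.35  0.82  2.09 -0.34  0.84 -0.91] F [0.56 0.43 0.78] M [ 0.02  -0.021 -0.011] w 0.0856
moment in tool axes [0.018 0.023 0.011]
(0.463, -0.167, 0.022, 5.3) shares [-0.014  0.039  0.999] az 0.0031 rows>= 4.0 
[ 0.445 -0.172] 603.5
[ 0.47  -0.295] 822.5
[ 0.832 -0.074] 131.5
```

View pics/b1.png

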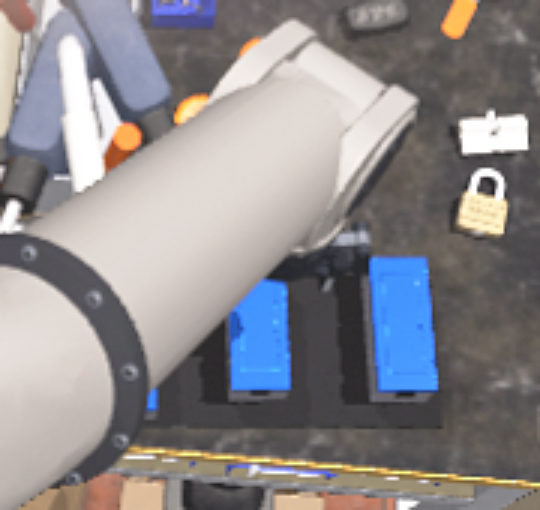

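Request:
send_rows --pt "1 -0.01 0.02 0.5 0 0 0" --pt "1 -0.01 0.02 0.5 0 0 0" --pt "1 -0.01 0.02 0.5 0 0 0" --pt "1 -0.01 0.02 0.5 0 0 0"

```text
clock: 3.65
tcp_pos: [0.4631, -0.1635, 0.0972]
orientation: [-3.137, -0.161, 0.002]
contact_force: [1.0, -0.7, 1.4]
grip_width: 0.0854
```

```bash
python3 - <<'E'
from st import *
p,y=st()
plan(p,y,[(.463,-.167,.022,5.3)])
E
```

```text
3.65 [ 0.4631 -0.1635  0.0972] yaw 5.89 tilt 0.09 q [-0.35  0.47  0.71  2.15 -0.49  0.69 -0.78] F [ 1.   -0.73  1.38] M [-0.032  0.008  0.005] w 0.0854
moment in tool axes [-0.031 -0.011 -0.005]
(0.463, -0.167, 0.022, 5.3) shares [-0.003  0.023  0.502] az 0.0033 rows>= 2.0
```

Request:
send_rows --pt "1 0 0.02 0.5 0 0 0.003" --pt "1 0 0.02 0.5 0 0 0.003" --pt "1 0 0.02 0.5 0 0 0.003" --pt "1 0 0.02 0.5 0 0 0.003" --pt "0.4 0 0.02 0.5 0 0 0.003" --pt "0.2 0 0.02 0.5 0 0 0.003" --pt "0.2 0 0.02 0.5 0 0 0.003" --pt "0.2 0 0.02 0.5 0 0 0.003" --pt "0.2 0 0.02 0.5 0 0 0.003" --pt "0.2 0 0.02 0.5 0 0 0.003" --pt "0.2 0 0.02 0.5 0 0 0.003" --pt "0.2 0 0.02 0.5 0 0 0.003" --squeeze 80

```text
clock: 4.65
tcp_pos: [0.4648, -0.1675, 0.024]
orientation: [-3.137, -0.143, -0.005]
contact_force: [-1.8, 4.0, 17.0]
grip_width: 0.0491
```

```bash
python3 - <<'E'
from st import *
st()
E
```

```text
4.65 [ 0.4648 -0.1675  0.024 ] yaw 5.24 tilt 0.21 q [-0.23  0.6   0.57  2.17 -0.63  0.54 -0.66] F [-1.84  3.97 16.97] M [0.57  0.528 0.056] w 0.0491
moment in tool axes [ 0.616 -0.474 -0.054]
```

Request:
send_rows --pt "0.2 0 0 -0.1 0 0 0" --pt "0.2 0 0 -0.3 0 0 0" --pt "0.2 0 0 -0.55 0 0 0" --pt "0.2 0 0 -0.8 0 0 0" --pt "0.2 0 0 -1 0 0 0" --pt "0.2 0 0 -1 0 0 0" --pt "0.2 0 0 -1 0 0 0" --pt "0.2 0 0 -1 0 0 0" --pt "0.2 0 0 -1 0 0 0" --pt "0.2 0 0 -1 0 0 0"

```text
clock: 5.48
tcp_pos: [0.462, -0.1676, 0.1704]
orientation: [-3.138, -0.142, 0.005]
contact_force: [0.3, 0.1, -4.3]
grip_width: 0.0492
```

```bash
python3 - <<'E'
from st import *
st()
E
```

```text
5.48 [ 0.462  -0.1676  0.1704] yaw 5.2 tilt 0.18 q [-0.46  0.36  0.84  2.1  -0.36  0.84 -0.89] F [ 0.28  0.12 -4.27] M [-0.019  0.026 -0.007] w 0.0492
moment in tool axes [-0.016 -0.027  0.007]
```

Request:
send_rows --pt "0.2 0 0 0 0 0.035 0" --pt "0.2 0 0 0 0 0.07 0" --pt "0.2 0 0 0 0 0.09 0" --pt "0.2 0 0 0 0 0.09 0" --pt "0.2 0 0 0 0 0.09 0" --pt "0.2 0 0 0 0 0.09 0" --pt "0.2 0 0 0 0 0.07 0" --pt "0.2 0 0 0 0 0.05 0" --pt "0.2 0 0 0 0 0.03 0" --pt "0.2 0 0 0 0 0.015 0" --pt "0.2 0 0 0 0 0 0" --pt "0.2 0 0 0 0 0 0" --pt "0.2 0 0 0 0 0 0" --pt "0.2 0 0 0 0 0 0" --pt "0.2 0 0 0 0 0 0" --pt "0.2 0 0 0 0 0 0"

```text
clock: 6.82
tcp_pos: [0.4628, -0.1681, 0.1718]
orientation: [-3.138, -0.141, -0.001]
contact_force: [-1.0, -0.5, -4.6]
grip_width: 0.0493
```

```bash
python3 - <<'E'
from st import *
st()
E
```

```text
6.82 [ 0.4628 -0.1681  0.1718] yaw 5.16 tilt 0.03 q [-0.46  0.35  0.84  2.09 -0.35  0.84 -0.89] F [-1.04 -0.52 -4.57] M [-0.018 -0.042 -0.013] w 0.0493
moment in tool axes [-0.022  0.04   0.013]
```

Request:
send_rows --pt "0.2 0 0 0 0 -0.035 0" --pt "0.2 0 0 0 0 -0.07 0" --pt "0.2 0 0 0 0 -0.09 0" --pt "0.2 0 0 0 0 -0.09 0" --pt "0.2 0 0 0 0 -0.09 0" --pt "0.2 0 0 0 0 -0.09 0" --pt "0.2 0 0 0 0 -0.07 0" --pt "0.2 0 0 0 0 -0.05 0" --pt "0.2 0 0 0 0 -0.03 0" --pt "0.2 0 0 0 0 -0.015 0" --pt "0.2 0 0 0 0 0 0" --pt "0.2 0 0 0 0 0 0" --pt "0.2 0 0 0 0 0 0" --pt "0.2 0 0 0 0 0 0" --pt "0.2 0 0 0 0 0 0" --pt "0.2 0 0 0 0 0 0"

```text
clock: 8.15
tcp_pos: [0.4637, -0.1679, 0.1717]
orientation: [3.138, 0.144, -0.001]
contact_force: [0.4, -0.2, -4.1]
grip_width: 0.049
```

```bash
python3 - <<'E'
from st import *
st()
E
```

```text
8.15 [ 0.4637 -0.1679  0.1717] yaw 5.24 tilt 0.04 q [-0.46  0.35  0.84  2.09 -0.35  0.84 -0.89] F [ 0.38 -0.17 -4.11] M [-0.041 -0.007  0.045] w 0.049
moment in tool axes [-0.041  0.004 -0.045]
```

```bash
cat > avg.py <<'E'
from st import *
L=[]
for i in range(8):
    o=r.get_obs(); L.append(np.r_[R.from_rotvec(o["orientation"]).inv().apply(o["moment"]),o["contact_force"][2]]); r.grab_frame("top")
L=np.array(L);print("tool moment, Fz mean",L.mean(0).round(3),"sem",(L.std(0)/8**.5).round(3),round(r.get_obs()["clock"],2))
E
python3 avg.py
```

```text
tool moment, Fz mean [ 3.000e-03  9.000e-03  5.000e-03 -4.133e+00] sem [0.011 0.018 0.012 0.188] 8.55
```

Request:
send_rows --pt "0.2 0 0 0.2 0 0 0" --pt "0.2 0 0 0.4 0 0 0" --pt "0.2 0 0 0.6 0 0 0" --pt "0.2 0 0 0.8 0 0 0" --pt "0.2 0 0 0.92 0 0 0" --pt "0.2 0 0 0.97 0 0 0" --pt "0.2 0 0 0.985 0 0 0" --pt "0.2 0 0 0.985 0 0 0" --pt "0.2 0 0 0.985 0 0 0" --pt "0.7 0 0 0.985 0 0 0" --pt "1 0 0 0.985 0 0 0" --pt "1 0 0 0.985 0 0 0" --pt "1 0 0 0.985 0 0 0" --pt "1 0 0 0.985 0 0 0"

```text
clock: 9.72
tcp_pos: [0.4636, -0.168, 0.0243]
orientation: [3.138, 0.143, 0.001]
contact_force: [0.5, -0.4, 0.9]
grip_width: 0.0854
```

Request:
send_rows --pt "1 0 0 -0.2 0 0 0" --pt "1 0 0 -0.4 0 0 0" --pt "1 0 0 -0.6 0 0 0" --pt "1 0 0 -0.6 0 0 0" --pt "1 0 0 -0.6 0 0 0" --pt "1 0 0 -0.6 0 0 0"

```text
clock: 10.22
tcp_pos: [0.4631, -0.1675, 0.1138]
orientation: [-3.138, -0.143, -0.0]
contact_force: [-0.2, 1.4, 0.4]
grip_width: 0.0851
```

```bash
python3 - <<'E'
from st import *
p,y=st()
plan(p,y,[(.472,-.294,p[2],5.3),(.472,-.294,.022,5.3)])
E
```

```text
10.22 [ 0.4631 -0.1675  0.1138] yaw 5.23 tilt 0.03 q [-0.38  0.45  0.76  2.14 -0.47  0.72 -0.79] F [-0.24  1.42  0.45] M [ 0.009  0.048 -0.027] w 0.0851
moment in tool axes [ 0.014 -0.047  0.027]
(0.472, -0.294, np.float64(0.11384481005840702), 5.3) shares [-0.018  0.845  0.   ] az -0.0004 rows>= 4.0 
(0.472, -0.294, 0.022, 5.3) shares [0.    0.    0.612] az 0.0 rows>= 3.0
```

Request:
send_rows --pt "1 -0.005 0.22 0 0 0 0" --pt "1 -0.01 0.45 0 0 0 0" --pt "1 -0.015 0.67 0 0 0 0" --pt "1 -0.02 0.845 0 0 0 0" --pt "1 -0.02 0.845 0 0 0 0" --pt "1 -0.02 0.845 0 0 0 0" --pt "1 -0.02 0.845 0 0 0 0"

```text
clock: 10.8
tcp_pos: [0.471, -0.2935, 0.1127]
orientation: [-3.137, -0.142, 0.004]
contact_force: [0.4, 0.0, -0.8]
grip_width: 0.0854
```

```bash
python3 - <<'E'
from st import *
p,y=st()
plan(p,y,[(.472,-.294,.022,5.3)])
f=r.grab_frame("scene")
for c in blobs(f,(105,150,120),(120,255,255),100):
    P=ray(f,c[:,0],.0525)[:,:2]; b=cv2.minAreaRect((P*1000).astype(np.float32)); print(np.round(b[0]),np.round(b[1]),round(b[2],1))
E
```

```text
10.8 [ 0.471  -0.2935  0.1127] yaw 5.2 tilt 0.16 q [-0.1   0.55  0.72  1.99 -0.5   0.79 -0.57] F [ 0.39  0.04 -0.76] M [-0.046  0.022  0.031] w 0.0854
moment in tool axes [-0.043 -0.026 -0.031]
(0.472, -0.294, 0.022, 5.3) shares [0.007 0.004 0.605] az -0.0006 rows>= 3.0 
[ 470. -293.] [114.  53.] 5.2
[ 464. -168.] [123.  54.] 5.2
[438. -51.] [123.  52.] 4.9
```

Case B is back within about 3 mm of its start. Next I grasp C.

Request:
send_rows --pt "1 0.005 0 0.2 0 0 0" --pt "1 0.005 0 0.4 0 0 0" --pt "1 0.005 0 0.6 0 0 0" --pt "1 0.005 0 0.6 0 0 0" --pt "1 0.005 0 0.6 0 0 0" --pt "0.4 0.005 0 0.6 0 0 0" --pt "0.2 0.005 0 0.6 0 0 0" --pt "0.2 0.005 0 0.6 0 0 0" --pt "0.2 0.005 0 0.6 0 0 0" --pt "0.2 0.005 0 0.6 0 0 0" --pt "0.2 0.005 0 0.6 0 0 0" --pt "0.2 0.005 0 0.6 0 0 0" --squeeze 80

```text
clock: 11.85
tcp_pos: [0.4736, -0.2944, 0.0259]
orientation: [3.138, 0.143, 0.004]
contact_force: [-1.1, 2.8, 8.8]
grip_width: 0.0489
```

Request:
send_rows --pt "0.2 0 0 -0.1 0 0 0" --pt "0.2 0 0 -0.3 0 0 0" --pt "0.2 0 0 -0.55 0 0 0" --pt "0.2 0 0 -0.8 0 0 0" --pt "0.2 0 0 -1 0 0 0" --pt "0.2 0 0 -1 0 0 0" --pt "0.2 0 0 -1 0 0 0"

```text
clock: 12.43
tcp_pos: [0.4732, -0.2944, 0.1757]
orientation: [3.138, 0.143, 0.006]
contact_force: [-0.6, -0.4, -5.7]
grip_width: 0.0495
```

Request:
send_rows --pt "0.2 0 0 0 0 0.035 0" --pt "0.2 0 0 0 0 0.07 0" --pt "0.2 0 0 0 0 0.09 0" --pt "0.2 0 0 0 0 0.09 0" --pt "0.2 0 0 0 0 0.09 0" --pt "0.2 0 0 0 0 0.09 0" --pt "0.2 0 0 0 0 0.07 0" --pt "0.2 0 0 0 0 0.05 0" --pt "0.2 0 0 0 0 0.03 0" --pt "0.2 0 0 0 0 0.015 0" --pt "0.2 0 0 0 0 0 0" --pt "0.2 0 0 0 0 0 0" --pt "0.2 0 0 0 0 0 0" --pt "0.2 0 0 0 0 0 0"

```text
clock: 13.6
tcp_pos: [0.4726, -0.2942, 0.1736]
orientation: [3.138, 0.144, -0.0]
contact_force: [-0.4, 0.0, -4.2]
grip_width: 0.0492
```

```bash
python3 avg.py
```

```text
tool moment, Fz mean [-0.032  0.063 -0.    -4.507] sem [0.007 0.008 0.009 0.144] 14.0
```

Request:
send_rows --pt "0.2 0 0 0 0 -0.035 0" --pt "0.2 0 0 0 0 -0.07 0" --pt "0.2 0 0 0 0 -0.09 0" --pt "0.2 0 0 0 0 -0.09 0" --pt "0.2 0 0 0 0 -0.09 0" --pt "0.2 0 0 0 0 -0.09 0" --pt "0.2 0 0 0 0 -0.07 0" --pt "0.2 0 0 0 0 -0.05 0" --pt "0.2 0 0 0 0 -0.03 0" --pt "0.2 0 0 0 0 -0.015 0" --pt "0.2 0 0 0 0 0 0" --pt "0.2 0 0 0 0 0 0" --pt "0.2 0 0 0 0 0 0" --pt "0.2 0 0 0 0 0 0"

```text
clock: 15.17
tcp_pos: [0.4722, -0.2945, 0.1744]
orientation: [-3.138, -0.142, 0.0]
contact_force: [-0.3, -0.1, -4.9]
grip_width: 0.0488
```

```bash
python3 avg.py; python3 -c "
from st import *
st()"
```

```text
tool moment, Fz mean [ 0.006 -0.064 -0.019 -4.602] sem [0.01  0.012 0.011 0.108] 15.57
15.57 [ 0.4726 -0.2943  0.1739] yaw 5.23 tilt 0.04 q [-0.16  0.46  0.8   1.95 -0.42  0.9  -0.63] F [ 0.23  0.59 -5.17] M [ 0.027  0.088 -0.015] w 0.0491
moment in tool axes [ 0.035 -0.085  0.015]
```

C shows a clear shift: +0.063 after one rock and -0.064 after the other, with a standard error of about 0.01 N m. B stayed near 0 (0.009 ± 0.018). C is the rattling case, so I'll carry it to the mat.

Request:
send_rows --pt "0.2 0.1 -0.02 -0.02 0 0 0" --pt "0.2 0.25 -0.05 -0.05 0 0 0" --pt "0.2 0.4 -0.1 -0.1 0 0 0" --pt "0.2 0.55 -0.15 -0.1 0 0 0" --pt "0.2 0.7 -0.2 -0.1 0 0 0" --pt "0.2 0.82 -0.2 -0.1 0 0 0" --pt "0.2 0.9 -0.2 -0.1 0 0 0" --pt "0.2 0.9 -0.2 -0.1 0 0 0" --pt "0.2 0.9 -0.2 -0.1 0 0 0"

```text
clock: 16.32
tcp_pos: [0.6043, -0.252, 0.1885]
orientation: [3.138, 0.144, -0.002]
contact_force: [-1.3, 0.7, -4.0]
grip_width: 0.0491
```

```bash
python3 - <<'E'
from st import *
p,y=st()
plan(p,y,[(.642,-.213,.185,5.3)])
f=r.grab_frame("scene");cv2.imwrite("pics/s2.png",f["pixels"][:,:,::-1])
E
```

```text
16.32 [ 0.6043 -0.252   0.1885] yaw 5.26 tilt 0.07 q [-0.22  0.6   0.76  1.69 -0.47  1.04 -0.78] F [-1.33  0.66 -4.04] M [0.076 0.141 0.028] w 0.0491
moment in tool axes [ 0.088 -0.133 -0.028]
(0.642, -0.213, 0.185, 5.3) shares [ 0.274 -0.236  0.023] az -0.0002 rows>= 2.0
```

View pics/s2.png

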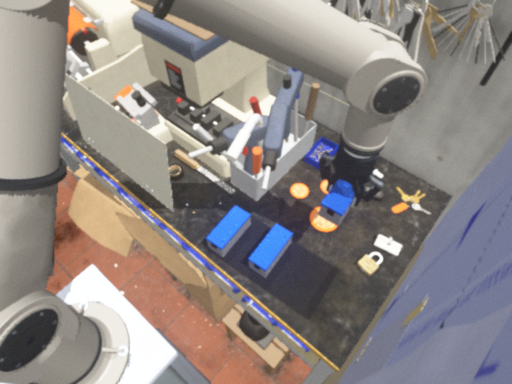

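The scene view shows C held at (340,203), A and B in place at (228,229) and (270,249), and the padlock and lock cylinder untouched. The arm is well clear of the tool box. One last shift remains.

Request:
send_rows --pt "0.2 0.07 -0.06 0 0 0 0" --pt "0.2 0.14 -0.12 0 0 0 0" --pt "0.2 0.21 -0.18 0 0 0 0" --pt "0.2 0.25 -0.22 0 0 0 0" --pt "0.2 0.275 -0.235 0 0 0 0" --pt "0.2 0.275 -0.235 0 0 0 0" --pt "0.2 0.275 -0.235 0 0 0 0" --pt "0.2 0.275 -0.235 0 0 0 0" --pt "0.2 0.275 -0.235 0 0 0 0" --pt "0.2 0.275 -0.235 0 0 0 0" --pt "0.2 0.275 -0.235 0 0 0 0" --pt "0.2 0.275 -0.235 0 0 0 0"

```text
clock: 17.37
tcp_pos: [0.6419, -0.2137, 0.1891]
orientation: [3.138, 0.142, 0.0]
contact_force: [0.7, 0.1, -4.2]
grip_width: 0.049
```

```bash
python3 - <<'E'
from st import *
import pickle
st(); print("qvel",abs(r.get_obs()["qvel"]).max())
F=pickle.load(open("f0.pkl","rb"))
f=r.grab_frame("scene");cv2.imwrite("pics/s3.png",f["pixels"][:,:,::-1])
for c in blobs(f,(105,150,120),(120,255,255),150):
    P=ray(f,c[:,0],.0525)[:,:2]; b=cv2.minAreaRect((P*1000).astype(np.float32)); print(c[:,0].mean(0).round(),np.round(b[0]),np.round(b[1]),round(b[2],1))
print("held lid expected px",proj(f,[(.642,-.213,.21)]))
d=cv2.absdiff(f["pixels"],F["scene"]["pixels"]).max(2)
for nm,(x0,x1,y0,y1) in dict(collet=(272,288,193,212),padlock=(357,384,250,275),cyl=(374,404,234,256)).items(): print(nm,"max/mean diff",d[y0:y1,x0:x1].max(),d[y0:y1,x0:x1].mean().round(1))
E
```

```text
17.37 [ 0.6419 -0.2137  0.1891] yaw 5.18 tilt 0.0 q [-0.27  0.64  0.75  1.64 -0.48  1.06 -0.85] F [ 0.67  0.13 -4.24] M [-0.036  0.102 -0.052] w 0.049
moment in tool axes [-0.027 -0.105  0.052]
qvel 0.0022455796937004844
[270. 246.] [ 464. -167.] [124.  54.] 5.5
[228. 227.] [437. -51.] [124.  55.] 5.4
[334. 176.] [ 752. -167.] [111.  64.] 5.1
held lid expected px [[338.3712779 171.5436538]]
collet max/mean diff 39 18.9
padlock max/mean diff 16 7.5
cyl max/mean diff 17 5.9
```

View pics/s3.png

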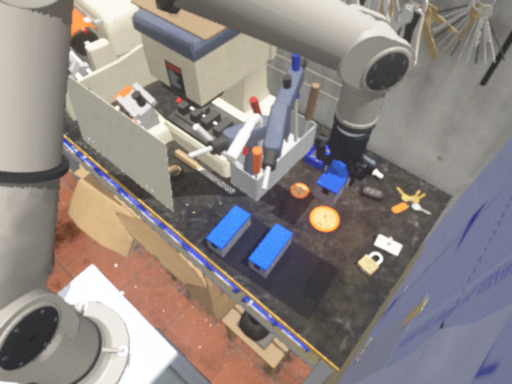

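C is held at about (334,176), which matches its projected position over the mat to within a few pixels. A and B are in place, and the bystanders have only shadow changes. I'm handing in.

```bash
python3 -c "
from bench import r
print(r.hand_in())"
```

```text
the job is handed in; nothing more can be done
None
```

The rattling case is the right-hand one (C). I handed the job in at about 17 s with C held level and still over the middle of the 80 mm orange-rimmed mat. No verdict came back, so these are only my own checks.

- **Finding it:** I lifted and rocked the middle case (B) first. Its balance did not shift beyond noise (0.009 ± 0.018 N m), so I set it back. Rocking C moved its balance from +0.063 to -0.064 N m (± about 0.01), which settled it. I never lifted case A, since C was already clear.
- **Holding it:** just before hand-in the tool was at (0.642, -0.214, 0.189) m, within 1 mm of the measured mat centre. That puts C's underside about 0.165 m above the bench. Tool tilt was about 0° and the case was gripped at 49 mm with the joints still.
- **Other cases:** A and B measured within about 3 mm of where they started, lid up.
- **Bystanders:** the padlock and lock cylinder looked unchanged in the images. I did not confirm the collet: the arm's shadow darkened that patch, so its larger image difference is not a clean check. I saw no sign that the arm touched it.
- **Small disagreement:** the held lid appeared a few pixels from its projected spot, probably because the hand partly covers it. One single, noisy moment reading at the end was -0.105 N m, in line with the ball still at one end.

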